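# Clamp a circuit board in the T-slot rework fixture

### The arm

A 6-joint arm with a two-finger parallel gripper is mounted at the origin on a cart in front of the work surface, level with it; the furniture and walls round the work are solid. World frame = base frame: x ahead of the robot, y to its left, z up, the work surface at z = 0. Lengths are in m, angles in degrees, forces in N, time in s.
With the tool pointing down it reaches from about 0.4 to 0.825 m from the base axis. Payload 7 kg.
Tool frame: the origin (TCP) lies midway between the tips of the shut fingers; the grasp point (between the pads) lies 19 mm behind it; z points along the fingers, x is the direction in which the jaws open and shut, and the axes are right-handed (so a half turn about z gives the same grasp; the last joint's range is limited). The gripper opens to 88 mm and grips with 3 to 60 N. Pads are 19 mm wide; open, the fingers measure 130 mm over their backs; the gripper's body (78 mm by 193 mm) begins 47 mm behind the grasp point.
Start: joints at [88.012, 20.546, 0.682, 0, -70.136, -16.507], TCP at [0.214, 0.64, 0.227] pointing down, gripper open.
Joint ranges: [-176.03, 176.03], [-82.01, 121.73], [-58.28, 71.71], [-173.87, 95.51], [-174.79, -0.11], [-173.66, 173.66]. Speed limits (degrees/s): [136.94, 136.94, 172.46, 180, 180, 180].

### API

Orientations are given as [roll, pitch, yaw] about the fixed x, y, z axes, in that order (R = Rz(yaw) Ry(pitch) Rx(roll)).
In Python, from plant import * gives the robot as it stands. The module is installed in compiled form; this text tells all that it offers.
- The arm moves only by the shell command python3 -m pendant 'ROWS' [OPENING]. ROWS is JSON, a list that holds one entry, the list of rows, each a list of 6 numbers: the shift along the world's x, y, z in mm, then the turn, a rotation vector about the world's x, y, z in degrees. A call has 1 to 10 rows; each row is the pose to reach, as a shift and turn from the pose commanded when the call began; what a row does not reach only later rows make up. A row lasts 1/8 s, in which the tool goes at most 62.5 mm and 10.7 degrees, less where a joint would pass 70% of its speed; a pose out of reach is approached as far as the arm can. A call with a gripper value outside its range is refused whole. OPENING is the closure, from -1 (fully open) to 1 (shut), set as the call begins (- or left out, the last holds). The fingers move at their own pace and stop on an object; the grip force is fixed at half the most. Time passes only in rows, so rows that repeat a pose let the fingers close. It gives the time, the measured TCP pose, the force and the opening at its end, in the units of the state.
- get_obs(): the state, without advancing time (a new reading comes with each control period).
- snapshot(name): name is "scene" or "top" or "wrist"; returns a dict with "pixels" (400x640x3 uint8, red, green, blue), "depth" (400x640 float32, m along the optical axis (not along the pixel's ray), 0 where there is no reading), "fx", "fy", "cx", "cy" (pixels), "pose" (4x4, takes a point from camera to world coordinates); the wrist camera has in their place "tool_from_camera" (4x4, takes a point from camera to tool coordinates, whose origin is the TCP and whose axes are the tool frame's). Camera axes: x right, y down, z forward; pixel columns grow to the right and rows downward; lengths in m; the calibration is good to about 2 mm. A picture is of the moment at which its call begins: read the wrist's pose just before it.
- close_job(): hands the job in, once; it reports no verdict.
The state is a dict: "clock": time; "joint_pos": joint angles; "qvel": joint speeds; "tau": joint torques, N m; "tool_pos": TCP position; "orientation": TCP orientation; "force": force on the tool from outside, world axes, zero at the start; "moment": the same for the moment, N m; "opening": finger opening in m.
Only numpy, scipy, OpenCV 4.12 (cv2) and the standard library are available. Lean on these libraries where they do the work, as an engineer would, in place of code of your own. Each camera call takes 0.05 s, during which the arm holds its last target. There are 200 camera calls.

### The job

Take the blue clamp out of its profile offcut, drop its T-shaped foot into the slot of the long rail behind the circuit board, and slide it up so that it pushes the board along its guides against the sprung end stop with about 5 N. While keeping that push, press the orange handle down against its spring, turn it a quarter turn clockwise (seen from above) and let it come up, so that the foot locks under the slot and the board stays held; then let go. Never push on the board with more than 12 N, do not force the handle, and leave the jar, the tape roll and the heatsink where they are.

Things in the scene. Friction and masses are not known exactly. Their poses are not given: they have to be found in the camera images.
- rail: Aluminium T-slot profile fixed to the bench, 80 wide (its x), 240 long (its y), 30 high; origin at the centre of its underside, z up. One slot runs its whole length along y at x = 0: mouth 12 wide with 2 mm bevels, lips 6 thick, below them a chamber 26 wide and 11 deep. Two black card guides on it (y = -23 to +113; fences 13 high) carry the board on ledges 8 high.
- slot_entry (a point): Point on the slot's mid-line at the rail's top face (30 above the bench), 70 towards -y from the rail's origin: the free part of the slot behind the board, a good place to drop the clamp in. The clamp drags on the rail with its own friction (about 0.6 of the downward load), so slide it with little weight on it or the force felt exceeds the push on the board. Axes as the rail's.
- stop_zone (a point): Point of the rail on the slot's mid-line at board height, y = +74. The sprung rubber pad of the grey end stop meets the board edge somewhere from 12 before to 12 beyond it (y = +62 to +86, pad free): the stop is fixed at another place each time and not measured, so find it by feel. The pad pushes back 1.5 N at first, then 1 N per mm; 8 mm of travel, then hard. Its lip reaches 3 over the board.
- board_center (a point): Centre of the green circuit board, 44 (x) by 60 (y), 2 thick, about 32 g, loose on the ledges of the card guides (underside 8 above the rail's top face); it slides along the guides (rail y). Its parts stand up to 7 above it. Push it with the clamp only, never with the gripper.
- offcut: Short piece of the same profile fixed to the bench, 46 wide (x), 60 long (y), 30 high, slot along its y; origin at the centre of its underside. The clamp starts standing in it, unlocked, and lifts straight up.
- clamp_foot (a point): Point of the loose clamp (about 230 g): centre of the underside of its blue jaw, which sits on the profile's top face. Jaw 30 (x) by 36 (y), 16 high; its +y face, 18 from here, meets the board edge (a 3.5 mm lip above reaches over the board). Under it two keys 10 wide reach 3.5 into the slot and the T-head, 10 (x) by 22 (y), 6 thick, 9.5 down with the handle up. y along the slot, z up.
- clamp_grip (a point): Where to grasp the clamp's orange handle: centre of a bar 12 thick (x), 36 long (y), 24 high, standing on a black disc 37 in diameter. The point lies 42 above clamp_foot (at stud_press 0), the bar's top 52.5 and the disc's upper face 28.5 above clamp_foot. The bar lies as the T-head does; this point's axes turn with it.
- stud (a joint): Quarter turn of handle and T-head in the jaw, rad: 0 = head along the slot (drops in and out), grows clockwise seen from above to a stop at 1.571 = head across the slot, under the lips. Friction 0.03 N m. Between the lips the head cannot turn: the handle must be pressed down first.
- stud_press (a joint): How far handle and head are pressed down in the jaw, m: 0 = up, 0.006 = fully down. The spring takes 5 N to start and 2 N more per mm (17 N fully down). With the jaw seated, the head is free below the lips beyond 0.0025 (turn it at about 0.0045); let go when turned, it comes up against the lips at about 0.0025.
- paste_jar: Bystander: jar with a green lid, 53 in diameter, 42 high; origin at the centre of its underside.
- tape: Bystander: roll of blue tape lying flat, 61 in diameter, 19 high; origin at the centre of its underside.
- heatsink: Bystander: bare finned heatsink, 30 by 45, 23 high; origin at the centre of its underside.

How it is judged (in metres and radians):
On the way, in this order (a step that is already met when the one before it is completed fails the run):
1. the clamp stands in the rail's slot behind the board, jaw down on the rail, unlocked and not yet touching the board (z of clamp_foot in the frame of rail between 0.028 and 0.0315 m and x of clamp_foot in the frame of rail between -0.003 and 0.003 m and angle between the y axis of clamp_foot and the y axis of rail, either way round below 0.15 rad and value of joint stud below 0.3 rad and contact force between clamp and board below 0.2 N), for 0.1 s.
2. still unlocked, the clamp pushes the board against the end stop with more than 1.6 N (z of clamp_foot in the frame of rail between 0.028 and 0.0315 m and x of clamp_foot in the frame of rail between -0.003 and 0.003 m and angle between the y axis of clamp_foot and the y axis of rail, either way round below 0.15 rad and contact force between clamp and board above 1.6 N and contact force between board and rail above 1.6 N and value of joint stud below 0.3 rad), for 0.1 s.
3. the handle is turned across and has come up, the T-head locked under the lips (z of clamp_foot in the frame of rail between 0.028 and 0.0315 m and x of clamp_foot in the frame of rail between -0.003 and 0.003 m and angle between the y axis of clamp_foot and the y axis of rail, either way round below 0.15 rad and contact force between clamp and board above 1.6 N and contact force between board and rail above 1.6 N and value of joint stud above 1.3 rad and value of joint stud_press between 0.0015 and 0.0032 m), for 0.1 s.
At the end, for the whole second after the job is handed in: Clamp seated in the rail slot (height within 2 mm, mid-line within 3 mm, along it within 0.15 rad), handle turned past 1.3 rad and up with the head under the lips (stud_press 1.5 to 3.2 mm); board on its guides, held between clamp and stop with 1.6 to 12 N; all at rest (all of step 3 and contact force between clamp and board below 12 N and linear speed of each of clamp, board below 0.01 m/s and z of board_center in the frame of rail between 0.036 and 0.042 m); the robot touches nothing.
It fails at once if the clamp pushes on the board with more than 12 N (contact force between clamp and board above 12 N).
It fails at once if the clamp is forced: more than 45 N between it and the rail (contact force between clamp and rail above 45 N).
It fails at once if the robot touches the board (contact force between any of the fingers, the arm and board above 0.5 N).
It fails at once if a bystander is moved more than 15 mm (distance of any of paste_jar, tape, heatsink from where it was at the start of the episode above 0.015 m).
It also fails if it takes over 58 s, if anything falls off the work surface, if the arm or the gripper's body presses on something with over 40 N, if the wrist force passes 120 N, or if a joint passes its speed limit or range.

## Working session

There is one attempt and no reset: what is moved stays moved. The work goes in short steps, Python scripts to look and compute and a shell command to move; the robot and the scene stay as the last step left them, time stands still between calls to the robot, and variables do not carry over. Pictures are saved under pics/ and viewed, about 8 in all and at most 12, crops included, and the job is handed in when it is done.

```bash
mkdir -p pics
python3 - <<'E'
from plant import *
import cv2,numpy as np
o=get_obs(); print({k:np.round(v,3).tolist() for k,v in o.items()})
for n in("top","scene","wrist"):
    s=snapshot(n); cv2.imwrite(f"pics/{n}0.png",s["pixels"][:,:,::-1]); np.savez(f"pics/{n}0.npz",**s)
    print(n,s["fx"],s["cx"],s["cy"],np.round(s.get("pose",s.get("tool_from_camera")),3).tolist())
E
```

```text
{'clock': 0.0, 'joint_pos': [88.011, 20.59, 0.634, -0.02, -70.139, -16.506], 'qvel': [0.012, 0.076, 0.03, 0.071, 0.113, 0.068], 'tau': [-0.0, -58.271, 29.305, 6.997, 0.007, -0.0], 'tool_pos': [0.214, 0.64, 0.226], 'orientation': [-179.991, -0.097, -108.501], 'force': [0.173, -0.552, -0.415], 'moment': [-0.026, -0.022, -0.02], 'opening': 0.087}
top 469.1427348094217 320.5144929509268 205.46817162069985 [[0.027, -0.984, 0.177, 0.325], [-0.999, -0.031, -0.018, 0.414], [0.023, -0.176, -0.984, 0.899], [0.0, 0.0, 0.0, 1.0]]
scene 367.38149950232815 315.2641533114343 199.08604259846007 [[0.858, -0.306, 0.413, 0.109], [-0.514, -0.503, 0.695, -0.184], [-0.005, -0.809, -0.588, 0.592], [0.0, 0.0, 0.0, 1.0]]
wrist 359.74387785995185 320.27321238075723 201.6378476715965 [[1.0, -0.001, -0.0, 0.001], [0.001, 0.964, 0.266, -0.071], [-0.0, -0.266, 0.964, -0.159], [0.0, 0.0, 0.0, 1.0]]
```

View pics/top0.png

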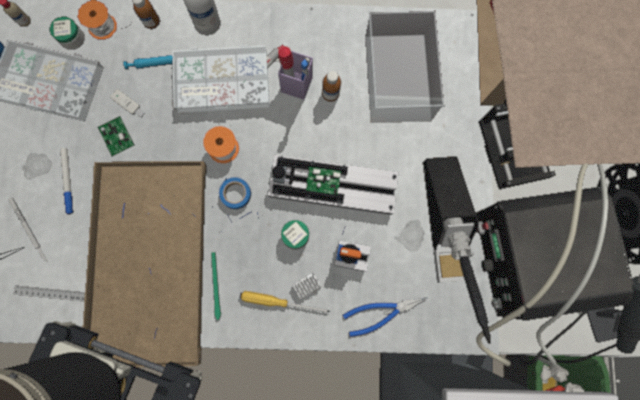

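View pics/scene0.png

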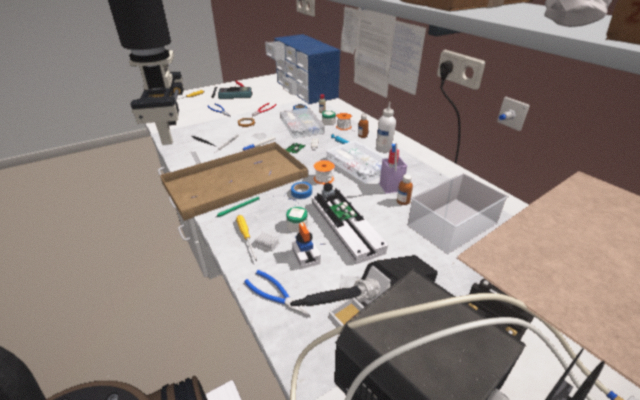

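Top view: the rail runs from (270,178) to (395,195), with its stop at the left end. The board is at (323,181), the clamp in its offcut at (351,254), the jar at (295,235), the tape at (235,193) and the heatsink at (306,288).

Run:
```python
import numpy as np
s=np.load("pics/top0.npz"); d=s["depth"]
def w(u,v):
    z=np.median(d[v-1:v+2,u-1:u+2]); p=s["pose"]@[(u-s["cx"])/s["fx"]*z,(v-s["cy"])/s["fx"]*z,z,1]; return np.round(p[:3],3)
for n,u,v in [("railL",290,166),("railR",393,187),("mid-rightend",394,193),("slotR",370,190),("board",323,181),("handle",351,254),("offc",366,257),("jar",295,235),("tape",224,193),("hs",306,288),("blackbox",445,200),("iron",456,230),("purple",295,75),("shelf",500,100),("bench",330,230)]: print(n,w(u,v))
# handle orange
im=s["pixels"].astype(int); m=(im[...,0]>150)&(im[...,1]<130)&(im[...,2]<90); m[:, :330]=0;m[:,375:]=0;m[:235]=0;m[275:]=0
print(m.sum(), [w(u,v) for v,u in np.argwhere(m)[::8]])
```

```text
railL [0.555 0.459 0.035]
railR [0.522 0.262 0.029]
mid-rightend [0.514 0.257 0.012]
slotR [0.518 0.303 0.012]
board [0.526 0.395 0.041]
handle [0.388 0.344 0.082]
offc [0.388 0.31  0.013]
jar [0.423 0.444 0.041]
tape [0.502 0.583 0.019]
hs [0.328 0.421 0.006]
blackbox [0.491 0.175 0.073]
iron [0.436 0.158 0.079]
purple [0.756 0.458 0.001]
shelf [0.705 0.049 0.029]
bench [0.439 0.379 0.   ]
94 [array([0.398, 0.36 , 0.081]), array([0.397, 0.35 , 0.082]), array([0.395, 0.341, 0.083]), array([0.393, 0.341, 0.083]), array([0.391, 0.35 , 0.082]), array([0.392, 0.336, 0.082]), array([0.39 , 0.351, 0.082]), array([0.39 , 0.337, 0.081]), array([0.388, 0.351, 0.082]), array([0.388, 0.337, 0.081]), array([0.386, 0.342, 0.082]), array([0.387, 0.328, 0.081])]
```

```bash
python3 -m pendant '[[[24,-32,5,0,0,-8],[48,-64,10,0,0,-16],[72,-96,10,0,0,-24],[96,-128,10,0,0,-32],[120,-160,10,0,0,-40],[144,-192,10,0,0,-48],[168,-224,5,0,0,-56],[192,-256,0,0,0,-64],[216,-288,-5,0,0,-72],[236,-320,-6,0,0,-80]]]' -1
cat > h.py <<'E'
from plant import *
import cv2,numpy as np
from scipy.spatial.transform import Rotation as R
def wrist(name):
    o=get_obs(); s=snapshot("wrist"); T=np.eye(4); T[:3,:3]=R.from_euler("xyz",o["orientation"],degrees=True).as_matrix(); T[:3,3]=o["tool_pos"]
    s["pose"]=T@s["tool_from_camera"]; np.savez(f"pics/{name}.npz",**s); cv2.imwrite(f"pics/{name}.png",s["pixels"][:,:,::-1]); return s
def pt(s,u,v,z=None):
    r=s["pose"][:3,:3]@[(u-s["cx"])/s["fx"],(v-s["cy"])/s["fy"],1]; c=s["pose"][:3,3]
    if z is None: k=np.median(s["depth"][v-1:v+2,u-1:u+2])
    else: k=(z-c[2])/r[2]
    return c+k*r
E
python3 -c "
from h import *
wrist('w1')"
```

```text
clock: 1.4
tool_pos: [0.4506, 0.3187, 0.22]
orientation: [-180.0, -0.0, 171.2]
force: [0.6, -1.1, 0.4]
opening: 0.0877
```

View pics/w1.png

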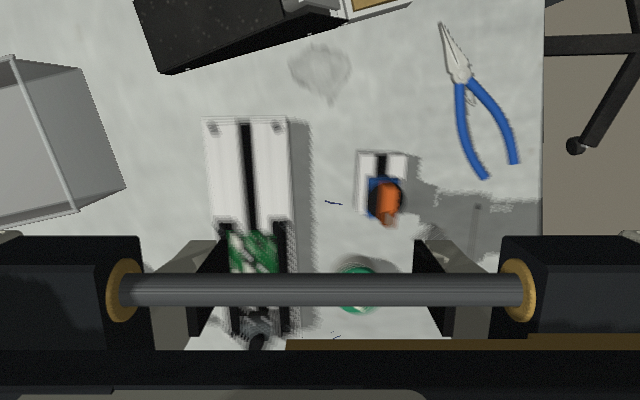

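The wrist view shows the rail slot at column ~246 (rows 118-225), the board top-left of the gripper at (255,240), and the clamp handle at (387,200). It is slightly blurred, so I'll settle and take two views from different places.

```bash
python3 -m pendant '[[[0,30,0,0,0,0],[0,40,0,0,0,0],[0,40,0,0,0,0],[0,40,0,0,0,0],[0,40,0,0,0,0]]]'; python3 -c "
from h import *
wrist('w2')"; python3 -m pendant '[[[-40,20,20,0,0,0],[-40,20,20,0,0,0],[-40,20,20,0,0,0],[-40,20,20,0,0,0],[-40,20,20,0,0,0]]]';  python3 -c "
from h import *
wrist('w3')
for n in ('w2','w3'):
    s=dict(np.load(f'pics/{n}.npz')); d=s['depth']; v,u=np.mgrid[:400,:640]
    P=np.stack([(u-s['cx'])/s['fx']*d,(v-s['cy'])/s['fy']*d,d],-1)@s['pose'][:3,:3].T+s['pose'][:3,3]
    im=s['pixels'].astype(int); z=P[...,2]
    ok=(d>0)&(v<225)
    o=ok&(im[...,0]>120)&(im[...,0]>im[...,1]*1.6)&(im[...,2]<100)&(z>.06)
    top=o&(z>.077)
    for nm,m,rg in (('orange top',top,None),('rail',ok&(abs(z-.03)<.004)&(P[...,0]>.46)&(P[...,0]<.6)&(P[...,1]>.24)&(P[...,1]<.34),1),('offcut',ok&(abs(z-.03)<.004)&(P[...,0]>.34)&(P[...,0]<.43)&(P[...,1]>.28)&(P[...,1]<.38),1),('bluejaw',ok&(im[...,2]>im[...,0]*1.5)&(z>.035)&(z<.055)&(P[...,0]<.43)&(P[...,0]>.35),1)):
        q=P[m]; 
        if len(q)<5: print(nm,len(q)); continue
        r=cv2.minAreaRect(q[:,:2].astype(np.float32)*1000); print(n,nm,len(q),'z',np.round(np.percentile(q[:,2],[5,50,95]),4),'rect',np.round(r[0],1),np.round(r[1],1),round(r[2],1),'mean',np.round(q[:,:2].mean(0),4))
"
python3 - <<'E'
import cv2,numpy as np
a=[cv2.imread(f'pics/{n}.png')[80:280,180:460] for n in('w2','w3')]
cv2.imwrite('pics/w23.png',cv2.resize(np.vstack(a),None,fx=1.45*1,fy=1.45,interpolation=3))
E
```

```text
clock: 2.08
tool_pos: [0.4499, 0.3599, 0.2206]
orientation: [-180.0, -0.0, 171.5]
force: [0.1, 0.3, 0.1]
opening: 0.0876
clock: 2.75
tool_pos: [0.4105, 0.3796, 0.2401]
orientation: [-180.0, -0.0, 171.5]
force: [-0.2, -0.3, 0.1]
opening: 0.0877
w2 orange top 550 z [0.0806 0.0833 0.0845] rect [391.2 344.4] [34.7 11.7] 80.2 mean [0.3914 0.3426]
w2 rail 6508 z [0.0296 0.031  0.0324] rect [516.6 300. ] [89.2 80.5] 83.6 mean [0.5166 0.297 ]
w2 offcut 1258 z [0.0293 0.031  0.0324] rect [389.4 336. ] [59.5 46.3] 80.4 mean [0.392 0.326]
w2 bluejaw 222 z [0.0368 0.0463 0.0482] rect [391.7 345.9] [39.6 29.6] 82.2 mean [0.3971 0.3399]
w3 orange top 466 z [0.0816 0.0834 0.0847] rect [391.2 344.9] [35.1 11.3] 81.3 mean [0.3909 0.3425]
w3 rail 6090 z [0.0294 0.031  0.0324] rect [516.3 299.6] [88.7 80.7] 83.7 mean [0.5163 0.2971]
w3 offcut 1164 z [0.0295 0.031  0.0324] rect [389.4 336.1] [59.7 46.2] 80.9 mean [0.3892 0.3274]
w3 bluejaw 368 z [0.0381 0.0432 0.0477] rect [400.8 378.2] [107.6  32.6] 73.4 mean [0.4073 0.392 ]
```

View pics/w23.png

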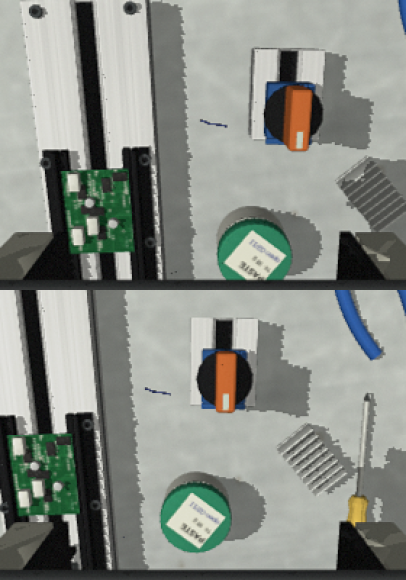

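Two views agree: handle centre (391.2, 344.6) mm, top z 83 mm, bar along 80.8°, rail slot along 83.65°. I'll take one view from the +y side to confirm the lip direction and the board and stop positions.

```bash
python3 -m pendant '[[[25,45,0,0,0,0],[45,90,0,0,0,0],[45,90,0,0,0,0],[45,90,0,0,0,0],[45,90,0,0,0,0]]]';  python3 -c "
from h import *
s=wrist('w4'); d=s['depth']; v,u=np.mgrid[:400,:640]
P=np.stack([(u-s['cx'])/s['fx']*d,(v-s['cy'])/s['fy']*d,d],-1)@s['pose'][:3,:3].T+s['pose'][:3,3]
im=s['pixels'].astype(int); a=np.radians(83.65); e=np.array([np.cos(a),np.sin(a)]); n=np.array([e[1],-e[0]])
q=P[...,:2]-[.5249,.3748]; Y=q@e; X=q@n; z=P[...,2]
g=(d>0)&(v<235)
b=g&(im[...,1]>im[...,0]*1.4)&(abs(X)<.03)&(abs(Y)<.1)
print('board X',np.percentile(X[b],[1,99]),'Y',np.percentile(Y[b],[.5,99.5]),'z',np.median(z[b]))
for y in np.arange(-.13,.125,.004):
    m=g&(abs(X)<.004)&(abs(Y-y)<.002)
    if m.sum(): print(round(y*1000),m.sum(),np.round(np.median(z[m])*1000,1),np.round(z[m].max()*1000,1),np.median(im[m],axis=0).astype(int),end=' | ')
m=g&(abs(z-.03)<.004)&(abs(X)<.05)&(Y<-.03)&(Y>-.13)
r=cv2.minAreaRect(P[m][:,:2].astype(np.float32)*1000);print(r)
cv2.imwrite('pics/w4c.png',cv2.resize(s['pixels'][:250,150:500,::-1],None,fx=2,fy=2,interpolation=2))
"
```

```text
clock: 3.42
tool_pos: [0.455, 0.4693, 0.2409]
orientation: [180.0, 0.0, 171.5]
force: [-0.1, -0.2, -0.3]
opening: 0.0878
board X [-0.0267695   0.02525299] Y [-0.01159706  0.08913984] z 0.04094985636544965
-86 9 14.0 15.8 [19 21 20] | -82 32 14.8 16.2 [19 21 20] | -78 32 14.8 16.3 [18 20 20] | -74 34 14.8 16.5 [21 20 20] | -70 29 14.6 16.4 [21 21 21] | -66 36 15.0 16.5 [21 20 20] | -62 29 14.6 16.5 [20 21 21] | -58 32 14.8 16.6 [20 21 20] | -54 31 14.7 17.9 [20 21 21] | -50 31 14.4 16.7 [20 21 20] | -46 33 14.8 16.1 [20 20 21] | -42 28 14.9 16.9 [20 19 21] | -38 28 14.9 17.3 [20 19 21] | -34 33 14.7 16.5 [19 20 19] | -30 27 14.9 15.8 [20 20 19] | -26 26 14.7 16.0 [19 19 20] | -22 30 15.0 16.3 [19 19 19] | -18 32 14.5 16.2 [20 21 21] | -14 27 14.9 16.1 [20 19 20] | -10 14 40.7 41.6 [ 39 105  59] | -6 38 41.0 43.0 [ 36 101  56] | -2 35 41.5 42.9 [40 99 55] | 2 38 41.0 43.4 [ 64 121  81] | 6 32 41.2 42.8 [109 147 114] | 10 37 41.6 46.9 [ 88 132  95] | 14 47 41.3 47.5 [47 87 57] | 18 35 42.5 44.1 [44 46 43] | 22 40 43.0 49.3 [44 59 43] | 26 43 43.9 49.8 [81 82 75] | 30 41 43.2 49.5 [40 58 44] | 34 37 42.9 49.2 [40 42 39] | 38 32 42.5 43.8 [41 44 42] | 42 129 310.6 314.2 [82 86 74] | 46 42 41.2 310.2 [78 90 69] | 50 16 41.0 42.3 [32 96 53] | 54 21 14.7 16.0 [19 22 21] | 58 24 14.5 16.2 [17 17 17] | 62 20 14.9 16.3 [18 18 18] | 66 23 14.6 15.7 [18 18 19] | 70 24 14.6 16.1 [17 17 17] | 74 25 15.0 46.3 [18 18 18] | 78 51 46.4 48.9 [28 27 26] | 82 38 46.7 48.6 [30 30 29] | 90 37 43.2 65.3 [50 55 52] | 94 79 57.9 68.2 [28 28 28] | 98 34 67.1 68.8 [29 29 29] | 102 35 67.1 68.6 [28 29 29] | 106 33 67.3 68.2 [27 27 27] | 110 33 67.3 68.6 [27 28 28] | 114 22 66.3 67.4 [23 22 23] | ((518.8250732421875, 319.24969482421875), (52.128448486328125, 80.73919677734375), 83.17929077148438)
```

View pics/w4c.png

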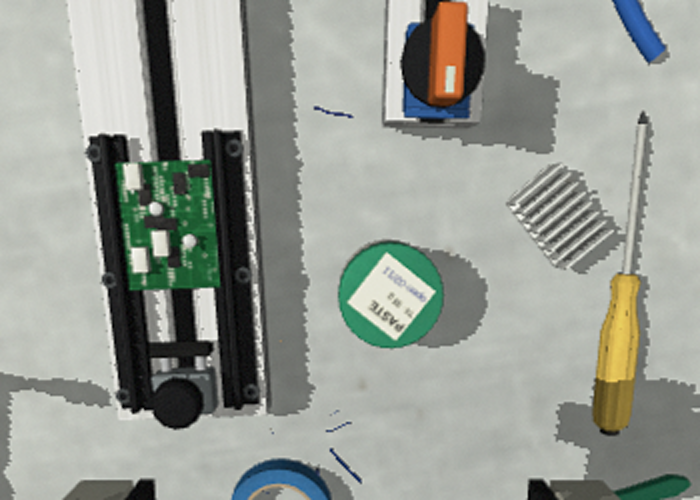

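```bash
python3 -m pendant '[[[-25,-50,-20,0,0,-0.7],[-50,-100,-50,0,0,-0.7],[-64,-125,-90,0,0,-0.7],[-64,-125,-120,0,0,-0.7],[-64,-125,-150,0,0,-0.7],[-64,-125,-170,0,0,-0.7],[-64,-125,-180,0,0,-0.7],[-64,-125,-180,0,0,-0.7],[-64,-125,-180,0,0,-0.7]]]'
python3 -m pendant '[[[0,0,0,0,0,0],[0,0,0,0,0,0],[0,0,0,0,0,0],[0,0,0,0,0,0],[0,0,0,0,0,0],[0,0,0,0,0,0]]]' 1
```

```text
clock: 4.6
tool_pos: [0.3915, 0.3456, 0.0615]
orientation: [179.9, 0.0, 170.8]
force: [0.5, 0.2, -0.1]
opening: 0.0876
clock: 5.35
tool_pos: [0.3911, 0.3451, 0.0605]
orientation: [-180.0, -0.0, 170.8]
force: [-0.3, -0.1, -0.2]
opening: 0.0329
```

```bash
python3 -m pendant '[[[0,0,0,0,0,0],[0,0,0,0,0,0],[0,0,0,0,0,0],[0,0,0,0,0,0],[0,0,0,0,0,0]]]'
```

```text
clock: 5.98
tool_pos: [0.3911, 0.3451, 0.0605]
orientation: [-180.0, -0.0, 170.8]
force: [-0.5, -0.4, -2.5]
opening: 0.012
```

```bash
python3 -m pendant '[[[0,0,5,0,0,0],[0,0,15,0,0,0],[0,0,30,0,0,0],[0,0,50,0,0,0],[0,0,65,0,0,0],[0,0,65,0,0,0],[0,0,65,0,0,0]]]'
```

```text
clock: 6.85
tool_pos: [0.3908, 0.3448, 0.1252]
orientation: [-180.0, -0.0, 170.8]
force: [-0.7, -0.8, -2.6]
opening: 0.0118
```

```bash
python3 -m pendant '[[[30,-10,0,0,0,1],[70,-22,0,0,0,2],[110,-35,0,0,0,2.8],[126,-40,-10,0,0,2.8],[126,-40,-25,0,0,2.8],[126,-40,-40,0,0,2.8],[126,-40,-50,0,0,2.8],[126,-40,-50,0,0,2.8],[126,-40,-50,0,0,2.8],[126,-40,-50,0,0,2.8]]]'
python3 -c "
from h import *
s=wrist('w5')
cv2.imwrite('pics/w5c.png',cv2.resize(s['pixels'][60:330,190:450,::-1],None,fx=2.2,fy=2.2,interpolation=2))
"
```

```text
clock: 8.1
tool_pos: [0.5173, 0.3056, 0.0763]
orientation: [179.9, 0.0, 173.6]
force: [-0.8, 0.5, -2.0]
opening: 0.0118
```

View pics/w5c.png

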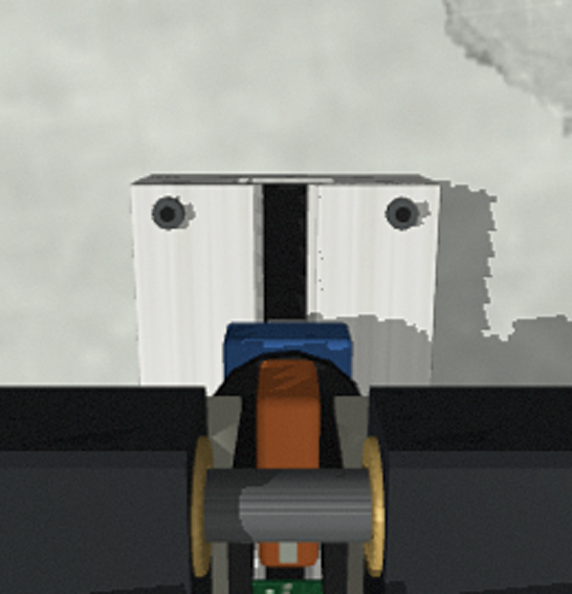

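The crop shows the jaw centre at column 288 over the slot centre at 286, parallel to it, so I'm lowering.

```bash
python3 -m pendant '[[[0,0,-3,0,0,0],[0,0,-6,0,0,0],[0,0,-8,0,0,0],[0,0,-10,0,0,0],[0,0,-11,0,0,0],[0,0,-11,0,0,0]]]'
python3 -m pendant '[[[0,0,-1,0,0,0],[0,0,-2,0,0,0],[0,0,-3,0,0,0],[0,0,-4,0,0,0],[0,0,-4,0,0,0],[0,0,-4,0,0,0]]]'
```

```text
clock: 8.9
tool_pos: [0.5171, 0.3051, 0.0645]
orientation: [-180.0, -0.0, 173.6]
force: [-0.6, -0.4, -2.2]
opening: 0.0117
clock: 9.65
tool_pos: [0.5171, 0.3051, 0.0605]
orientation: [180.0, -0.0, 173.6]
force: [0.1, 0.3, -2.7]
opening: 0.0117
```

```bash
for i in 1 2; do python3 -m pendant '[[[0,0,-0.3,0,0,0],[0,0,-0.5,0,0,0],[0,0,-0.5,0,0,0],[0,0,-0.5,0,0,0]]]'; done
```

```text
clock: 10.15
tool_pos: [0.5172, 0.3051, 0.0604]
orientation: [180.0, 0.0, 173.6]
force: [-0.8, -0.5, 3.0]
opening: 0.0118
clock: 10.65
tool_pos: [0.5172, 0.3051, 0.0598]
orientation: [180.0, 0.0, 173.6]
force: [-1.5, -1.6, 5.6]
opening: 0.0115
```

```bash
python3 -m pendant '[[[0,0,0.4,0,0,0],[0,0,0.7,0,0,0],[0,0,0.7,0,0,0],[0.3,3,0.7,0,0,0],[0.9,8,0.7,0,0,0],[1.7,15,0.7,0,0,0],[2.4,22,0.7,0,0,0],[3.1,28,0.7,0,0,0],[3.8,34,0.7,0,0,0],[3.8,34,0.7,0,0,0]]]'; python3 -m pendant '[[[0,0,0,0,0,0],[0,0,0,0,0,0]]]'
```

```text
clock: 11.9
tool_pos: [0.5211, 0.3402, 0.0603]
orientation: [179.9, 0.0, 173.6]
force: [-1.0, 0.4, 3.9]
opening: 0.012
clock: 12.15
tool_pos: [0.5211, 0.34, 0.0605]
orientation: [179.9, 0.0, 173.6]
force: [-1.2, 3.1, 3.9]
opening: 0.012
```

```bash
python3 -m pendant '[[[0,0,0.3,0,0,0],[0,0,0.5,0,0,0],[0,0,0.5,0,0,0],[0,0,0.5,0,0,0]]]'; python3 -m pendant '[[[0,0,0.2,0,0,0],[0,0,0.2,0,0,0],[0,0,0.2,0,0,0]]]'
```

```text
clock: 12.65
tool_pos: [0.5208, 0.3389, 0.0605]
orientation: [-180.0, -0.0, 173.6]
force: [0.9, 1.4, -0.3]
opening: 0.0116
clock: 13.02
tool_pos: [0.5207, 0.3387, 0.0606]
orientation: [-180.0, -0.0, 173.6]
force: [1.4, 0.4, -2.7]
opening: 0.0117
```

```bash
python3 -m pendant '[[[0.3,3,0,0,0,0],[0.7,6,0,0,0,0],[1,9,0,0,0,0],[1.2,11,0,0,0,0],[1.5,13,0,0,0,0],[1.7,15,0,0,0,0],[1.9,17,0,0,0,0],[2.1,19,0,0,0,0],[2.1,19,0,0,0,0],[2.1,19,0,0,0,0]]]';python3 -m pendant '[[[0.2,2,0,0,0,0],[0.4,4,0,0,0,0],[0.6,5,0,0,0,0],[0.6,5,0,0,0,0],[0.6,5,0,0,0,0]]]'
```

```text
clock: 14.28
tool_pos: [0.523, 0.3581, 0.061]
orientation: [180.0, -0.0, 173.6]
force: [1.1, 0.1, -2.2]
opening: 0.012
clock: 14.9
tool_pos: [0.5236, 0.3631, 0.0609]
orientation: [180.0, -0.0, 173.6]
force: [0.2, 0.0, -2.1]
opening: 0.0119
```

```bash
python3 -m pendant '[[[0.1,1,0,0,0,0],[0.2,2,0,0,0,0],[0.2,2,0,0,0,0],[0.2,2,0,0,0,0]]]'
```

```text
clock: 15.4
tool_pos: [0.5239, 0.3652, 0.061]
orientation: [180.0, 0.0, 173.6]
force: [-0.1, -0.1, -3.2]
opening: 0.0115
```

```bash
for i in 1 2 3; do python3 -m pendant '[[[0.1,1,0,0,0,0],[0.2,2,0,0,0,0],[0.2,2,0,0,0,0],[0.2,2,0,0,0,0]]]' | egrep 'tool_pos|force'; done
```

```text
tool_pos: [0.5241, 0.3672, 0.061]
force: [0.1, 0.5, -2.5]
tool_pos: [0.5243, 0.3692, 0.061]
force: [0.6, -1.1, -2.2]
tool_pos: [0.5244, 0.3712, 0.0609]
force: [-0.7, 0.1, -2.6]
```

```bash
for i in 1 2; do python3 -m pendant '[[[0.1,1,0,0,0,0],[0.2,2,0,0,0,0],[0.2,2,0,0,0,0],[0.2,2,0,0,0,0]]]' | egrep 'tool_pos|force'; done
```

```text
tool_pos: [0.5247, 0.3732, 0.061]
force: [0.8, 0.2, -2.4]
tool_pos: [0.5249, 0.3752, 0.061]
force: [0.9, -0.3, -1.8]
```

```bash
python3 -m pendant '[[[0.1,1,0,0,0,0],[0.2,1.5,0,0,0,0],[0.2,1.5,0,0,0,0],[0.2,1.5,0,0,0,0]]]' | egrep 'tool_pos|force';  python3 -m pendant '[[[0.1,1,0,0,0,0],[0.2,1.5,0,0,0,0],[0.2,1.5,0,0,0,0],[0.2,1.5,0,0,0,0]]]' | egrep 'tool_pos|force'; python3 -c "
from h import *
s=snapshot('top'); cv2.imwrite('pics/t6.png',cv2.resize(s['pixels'][140:230,240:410,::-1],None,fx=4,fy=4,interpolation=2))
s=wrist('w6');cv2.imwrite('pics/w6.png',s['pixels'][:,:,::-1])
s=snapshot('scene'); cv2.imwrite('pics/s6.png',cv2.resize(s['pixels'][160:280,270:400,::-1],None,fx=4,fy=4,interpolation=2))
"
```

```text
tool_pos: [0.525, 0.3765, 0.061]
force: [0.2, -1.5, -2.3]
tool_pos: [0.5252, 0.3778, 0.0609]
force: [0.7, -5.3, -0.1]
```

View pics/s6.png

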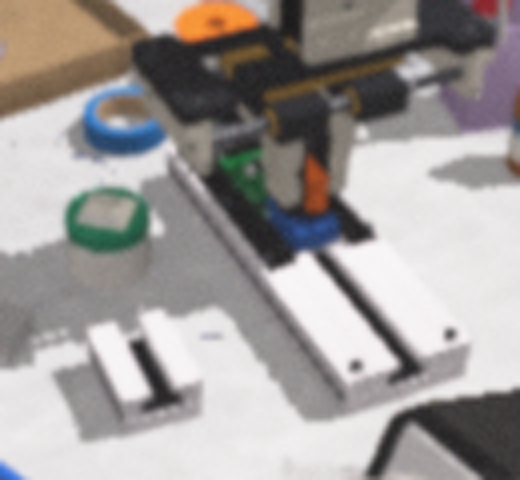

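The scene crop shows the clamp (305,225) in the slot against the board (245,175), and the force now shows about 5 N of push. I'll check the settled force.

```bash
for i in 1 2; do python3 -m pendant '[[[0,0,0,0,0,0],[0,0,0,0,0,0]]]' | egrep 'clock|tool_pos|force'; done; python3 -c "
from plant import *;import numpy as np
F=[]
for i in range(4): snapshot('top');F.append(get_obs()['force'])
print(np.mean(F,0))"
```

```text
clock: 19.3
tool_pos: [0.5252, 0.3779, 0.0609]
force: [0.8, -5.1, -0.1]
clock: 19.55
tool_pos: [0.5251, 0.3779, 0.0609]
force: [0.1, -6.4, -0.3]
[ 2.88196318e-01 -5.25936735e+00 -5.11822604e-03]
```

```bash
python3 -m pendant '[[[0,0,-0.5,0,0,0],[0,0,-1,0,0,0],[0,0,-2,0,0,0],[0,0,-3,0,0,0],[0,0,-3,0,0,0],[0,0,-3,0,0,0]]]'| egrep 'tool_pos|force|orie';python3 -m pendant '[[[0,0,-1,0,0,0],[0,0,-1.5,0,0,0],[0,0,-1.5,0,0,0],[0,0,-1.5,0,0,0]]]'| egrep 'tool_pos|force|orie'
```

```text
tool_pos: [0.5253, 0.378, 0.059]
orientation: [180.0, 0.0, 173.6]
force: [-1.5, -5.8, 7.1]
tool_pos: [0.5253, 0.378, 0.0578]
orientation: [180.0, 0.0, 173.6]
force: [-2.7, -6.3, 9.2]
```

```bash
python3 -m pendant '[[[0,0,-0.8,0,0,0],[0,0,-1.6,0,0,0],[0,0,-2.3,0,0,0],[0,0,-2.3,0,0,0],[0,0,-2.3,0,0,0]]]'| egrep 'tool_pos|force|orie'
```

```text
tool_pos: [0.5253, 0.378, 0.056]
orientation: [180.0, 0.0, 173.6]
force: [-3.9, -6.5, 13.6]
```

```bash
python3 -m pendant '[[[0,0,0,0,0,-7],[0,0,0,0,0,-14],[0,0,0,0,0,-21],[0,0,0,0,0,-28],[0,0,0,0,0,-28],[0,0,0,0,0,-28]]]'; python3 -c "
from plant import *;print(get_obs()['moment'])"
```

```text
clock: 22.38
tool_pos: [0.5251, 0.3781, 0.056]
orientation: [180.0, 0.0, 145.6]
force: [-5.1, -6.9, 13.0]
opening: 0.0116
[-2.5264706   1.97388015 -0.07115358]
```

```bash
python3 -m pendant '[[[0,0,0,0,0,-8],[0,0,0,0,0,-16],[0,0,0,0,0,-24],[0,0,0,0,0,-32],[0,0,0,0,0,-40],[0,0,0,0,0,-48],[0,0,0,0,0,-55],[0,0,0,0,0,-61],[0,0,0,0,0,-61],[0,0,0,0,0,-61]]]'; python3 -c "
from plant import *;print(get_obs()['moment'])"
```

```text
clock: 23.62
tool_pos: [0.5251, 0.3786, 0.056]
orientation: [180.0, -0.1, 84.6]
force: [-6.4, -5.0, 13.2]
opening: 0.0121
[-2.01899197  2.21242771 -0.06745162]
```

```bash
python3 -m pendant '[[[0,0,0.5,0,0,0],[0,0,1,0,0,0],[0,0,1.5,0,0,0],[0,0,2,0,0,0],[0,0,2,0,0,0],[0,0,2,0,0,0]]]'| egrep 'tool_pos|force|orie'; python3 -m pendant '[[[0,0,0.5,0,0,0],[0,0,0.5,0,0,0],[0,0,0.5,0,0,0]]]'| egrep 'tool_pos|force|orie'
```

```text
tool_pos: [0.525, 0.3786, 0.0576]
orientation: [180.0, -0.1, 84.6]
force: [-5.0, -6.4, 10.3]
tool_pos: [0.525, 0.3786, 0.0579]
orientation: [180.0, -0.1, 84.6]
force: [-5.0, -4.8, 9.4]
```

```bash
python3 -m pendant '[[[0,0,0.3,0,0,0],[0,0,0.6,0,0,0],[0,0,0.6,0,0,0]]]'| egrep 'tool_pos|force|orie'; python3 -m pendant '[[[0,0,0.3,0,0,0],[0,0,0.6,0,0,0],[0,0,0.6,0,0,0]]]'| egrep 'tool_pos|force|orie'
```

```text
tool_pos: [0.525, 0.3786, 0.058]
orientation: [180.0, -0.0, 84.6]
force: [-3.8, -4.4, 6.1]
tool_pos: [0.525, 0.3785, 0.058]
orientation: [-180.0, -0.0, 84.6]
force: [-4.6, -2.8, 4.7]
```

```bash
python3 -m pendant '[[[-0.3,0,0.3,0,0,0],[-0.6,0,0.6,0,0,0],[-0.6,0,0.6,0,0,0],[-0.6,0,0.6,0,0,0]]]'| egrep 'tool_pos|force|orie'; python3 -c "
from plant import *;import numpy as np
F=[]
for i in range(3): snapshot('top');F.append(get_obs()['force'])
print(np.mean(F,0))"
```

```text
tool_pos: [0.5249, 0.3784, 0.0581]
orientation: [180.0, -0.0, 84.6]
force: [0.3, 0.6, -5.7]
[ 1.45455288  0.87281165 -6.95620045]
```

```bash
python3 -m pendant '[[[0,0,-0.3,0,0,0],[0,0,-0.3,0,0,0],[0,0,-0.3,0,0,0]]]'| egrep 'tool_pos|force|orie'; python3 -c "
from plant import *;import numpy as np
F=[]
for i in range(3): snapshot('top');F.append(get_obs()['force'])
print(np.mean(F,0))"
```

```text
tool_pos: [0.5248, 0.3784, 0.0581]
orientation: [180.0, -0.0, 84.6]
force: [2.8, 2.9, -7.3]
[ 2.80366734  2.84118629 -8.64230886]
```

```bash
python3 -m pendant '[[[0.3,0.3,-0.6,0,0,0],[0.3,0.3,-0.6,0,0,0]]]'| egrep 'tool_pos|force|orie'
```

```text
tool_pos: [0.5249, 0.3784, 0.0581]
orientation: [180.0, -0.0, 84.6]
force: [-0.8, 1.5, -0.6]
```

```bash
python3 -m pendant '[[[0,0,0,0,0,0],[0,0,0,0,0,0],[0,0,0,0,0,0],[0,0,0,0,0,0],[0,0,0,0,0,0]]]' 0.1; python3 -m pendant '[[[0,0,5,0,0,0],[0,0,20,0,0,0],[0,0,50,0,0,0],[0,-20,80,0,0,0],[0,-40,100,0,0,0],[0,-40,100,0,0,0],[0,-40,100,0,0,0],[0,-40,100,0,0,0]]]'; python3 -c "
from h import *
s=snapshot('top'); cv2.imwrite('pics/t7.png',cv2.resize(s['pixels'][140:230,250:410,::-1],None,fx=4,fy=4,interpolation=2))
s=wrist('w7');cv2.imwrite('pics/w7.png',s['pixels'][:,:,::-1])"
```

```text
clock: 27.55
tool_pos: [0.5249, 0.3784, 0.0576]
orientation: [-180.0, 0.0, 84.6]
force: [-0.1, -0.4, -0.4]
opening: 0.0393
clock: 28.55
tool_pos: [0.5246, 0.3383, 0.1566]
orientation: [-179.9, 0.1, 84.6]
force: [0.7, 0.6, 0.5]
opening: 0.0394
```

View pics/w7.png

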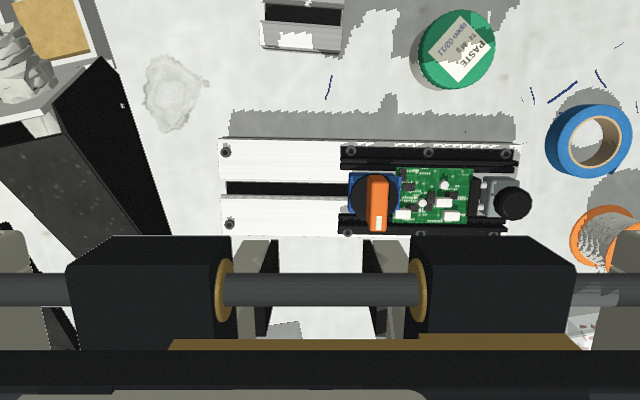

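The wrist view shows the handle across the slot at (377,203), the jaw against the board (400-472), and the board's far edge at the stop (~475). A last numeric check follows.

```bash
python3 -c "
from h import *
s=dict(np.load('pics/w7.npz')); d=s['depth']; v,u=np.mgrid[:400,:640]
P=np.stack([(u-s['cx'])/s['fx']*d,(v-s['cy'])/s['fy']*d,d],-1)@s['pose'][:3,:3].T+s['pose'][:3,3]
im=s['pixels'].astype(int); a=np.radians(83.65); e=np.array([np.cos(a),np.sin(a)]); n=np.array([e[1],-e[0]])
q=P[...,:2]-[.5249,.3748]; Y=q@e*1000; X=q@n*1000; z=P[...,2]*1000; g=(d>0)&(v<235)
o=g&(im[...,0]>120)&(im[...,0]>im[...,1]*1.6)&(z>75)&(abs(X)<40)
r=cv2.minAreaRect(np.stack([X[o],Y[o]],1).astype(np.float32)); print('handle rail XY',r,np.percentile(z[o],[5,50,95]))
b=g&(im[...,1]>im[...,0]*1.5)&(abs(X)<25)&(abs(Y)<100)&(z>36)&(z<44)
print('board Y',np.percentile(Y[b],[.5,99.5]),'z',np.median(z[b]))
m=g&(abs(X)<36)&(Y<-40)&(Y>-110)&(abs(z-30)<4); print('rail z',np.median(z[m]))
"
```

```text
handle rail XY ((-0.9491233825683594, 2.3682150840759277), (35.66555404663086, 11.885085105895996), 0.49903085827827454) [79.43617867 80.9794074  82.10648527]
board Y [-15.36555984  80.05268138] z 40.99543476141182
rail z 31.082010728955833
```

```bash
python3 -c "
from plant import *
print(get_obs()['clock']); close_job()"
```

```text
28.65
the job is handed in; nothing more can be done
```

The clamp is locked in the rail slot, holding the board against the end stop. I handed the job in at 28.65 s of the 58 s allowed; no verdict is reported.

**What I did:** I lifted the clamp out of the offcut and dropped it into the slot about 70 mm behind the rail's centre. I then slid it up with almost no weight on it until it pushed the board on the stop with about 5.3 N (wrist force). I pressed the handle down 4.4 mm, turned it 89° clockwise with no resistance felt, let it come up under the lips, opened the gripper and moved clear.

**Last checks:**
- **Handle:** it lies across the slot to within about 0.5°. Its top is 49.9 mm above the rail, so it is pressed about 2.6 mm, inside the 1.5–3.2 mm band.
- **Clamp position:** it is about 1 mm off the slot's mid-line as measured, within the 3 mm limit.
- **Board:** it lies flat on its guides, with its far edge at about y = +80 mm. That agrees with the clamp's position plus the board's length.
- **Bystanders:** I never touched the jar, tape roll or heatsink. The jar and tape looked unmoved in the last view, which did not show the heatsink.

**What was not measured directly:**
- **Holding force:** after release I can only estimate it from how far the stop pad is pressed in, roughly 3.5 to 5 N.
- **Upward pull:** while letting the handle up, the wrist pulled upward with about 8.6 N for a moment. I eased that to near zero before opening, and the clamp's measured position did not change by more than about 0.2 mm.
- **Camera heights:** they read about 1 mm high throughout, so I compared heights only with each other.

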